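# Clamp a jar with the fine knob, ring untouched

## Robot

A 6-joint arm with a two-finger parallel gripper is mounted at the origin on a cart in front of the work surface, level with it; the furniture and walls round the work are solid. World frame = base frame: x ahead of the robot, y to its left, z up, the work surface at z = 0. Lengths are in m, angles in rad, forces in N, time in s.
With the tool pointing down it reaches from about 0.375 to 0.9 m from the base axis. Payload 3.1 kg.
Tool frame: the origin (TCP) lies at the very end of the fingers, on their centre line; the grasp point (between the pads) lies 19 mm behind it (robot.hold_point_z is the distance from the TCP to the grasp point, in m); z points along the fingers, y is the direction in which the jaws open and shut (so a half turn about z gives the same grasp; the last joint's range is limited). The gripper opens to 87 mm and grips with 3 to 60 N. Pads are 19 mm wide; open, the fingers measure 117 mm over their backs; the gripper's body (75 mm by 190 mm) begins 51 mm behind the grasp point.
Start: joints at [-1.456, 0.527, 1.433, -0, 1.181, -0.178], TCP at [0.18, -0.598, 0.223] pointing down, gripper open.
Joint ranges: [-3.08, 3.08], [-0.75, 2.2], [0.22, 2.44], [-1.43, 4.57], [0, 2.65], [-2.85, 2.85]. Speed limits (rad/s): [2.79, 2.79, 3.14, 3.14, 3.14, 3.14].

## Interface

Orientations are given as a unit quaternion [w, x, y, z].
In Python, from workcell import robot gives the robot as it stands. The module is installed in compiled form; this text tells all that it offers.
- The arm moves only by the tool send_rows, never from a script. Its arguments are lists of equal length, an entry for each row: "xyz": the shift along the world's x, y, z each as a share of 40 cm, from -1 to 1, a list of three; "spin": the turn about the world's z as a share of 60 degrees, from -1 to 1. In form: {"xyz": [[tx, ty, tz], ...], "spin": [spin, ...]}. A call has exactly 8 rows; each row is the pose to reach, as a shift and turn from the pose measured when the call began; what a row does not reach only later rows make up. A row lasts 1/12 s, in which the tool goes at most 41.7 mm and 7.16 degrees, less where a joint would pass 70% of its speed; a pose out of reach is approached as far as the arm can. A call with a number of a shift or a turn outside -1 to 1 is refused whole. A call with a gripper value outside its range is refused whole. "hand" is the closure in counts, from 0 (fully open) to 255 (shut), set as the call begins (left out, the last holds). The fingers move at their own pace and stop on an object; the grip force is fixed at half the most. Time passes only in rows, so rows that repeat a pose let the fingers close, or fill a call up. It gives the time, the measured TCP pose, the force and the opening at its end, in the units of the state.
- robot.state(): the state, without advancing time (a new reading comes with each control period).
- robot.read_camera(name): name is "scene" or "top" or "wrist"; returns a dict with "color" (420x560x3 uint8, red, green, blue), "intrinsics" (3x3 intrinsics, pixels), "view" (4x4, takes a point from world to camera coordinates). Camera axes: x right, y down, z forward; pixel columns grow to the right and rows downward; lengths in m; the calibration is good to about 2 mm. A picture is of the moment at which its call begins. There is no depth.
- robot.sign_off(): hands the job in, once; it reports no verdict.
The state is a dict: "t": time; "qpos": joint angles; "joint_vel": joint speeds; "tau": joint torques, N m; "eef_pos": TCP position; "tool_rot": TCP orientation; "ft_force": force on the tool from outside, world axes, zero at the start; "ft_torque": the same for the moment, N m; "finger_gap": finger opening in m.
Only numpy, scipy, OpenCV 4.12 (cv2) and the standard library are available. Lean on these libraries where they do the work, as an engineer would, in place of code of your own. Each camera call takes 0.05 s, during which the arm holds its last target. There are 200 camera calls.

## Task

Clamp the jar that stands under the jar clamp: turn only the small black knob clockwise until the rubber pad bears gently but firmly on the jar's lid (a light pressure, about 10 N), then swing the red lock lever away from you to its end. The graduated steel ring right under the black knob holds a setting and must stay exactly as it is; do not disturb the jars or the other things on the counter, and let go of everything at the end.

Things in the scene. Friction and masses are not known exactly. Their poses are not given: they have to be found in the camera images.
- clamp_stand: Grey C-shaped jar clamp fixed to the counter. Origin on the clamp axis (vertical) about at counter height; own -x is its open front, +x points to the column (58 to 86 mm behind the axis). Head: 126 mm along x (from -38 to +88 mm), 70 mm wide in y, top 176 mm above the origin. On the head, on the clamp axis, sits the steel ring, and on that the black knob. It may stand a few mm higher or lower and turned.
- fine_knob (a joint): Angle of the black knob on the ring, 0 as found, grows clockwise seen from above, up to 3.0. Drives the sprung rubber pad down 10 mm per rad; it meets the lid after 0.3 to 2.0 rad, not known beforehand. Dry friction 0.18 N m; each 10 N of pad force adds 0.10 N m and takes about 0.15 rad. The friction holds the pad when the knob is let go (it may slacken by a newton or two).
- fine_knob_grip (a point): Centre of the round black knob: ribbed cylinder 30 mm in diameter, 32 mm high, axis vertical; this point is on its axis 13 mm below its top face and 20 mm above the top face of the ring. Pinch it from above in any direction, fingertips clear of the ring.
- ring_mark (a point): Red mark on the top of the steel ring (62 mm across, 14 mm high, concentric under the knob), 28 mm from the axis; must stay within 2 mm. The ring turns too, held by a dry friction of 0.30 N m (more once the pad presses on a lid); the knob rides on it, so its torque passes to the ring, which is dragged along when the knob is badly overtightened (50 N or more). Over 25 N is too much for the jar already.
- lock_lever (a joint): Angle of the red lock lever: about 0 (0 to 0.2) as found, pointing left (own +y) from the clamp; grows clockwise seen from above as its pin is pushed back, away from the clamp's open front; locked at its stop at 1.2 (more than 1.0 counts as locked). Stays where it is left; friction 0.10 N m, some 2 N at the pin, no spring.
- lever_pin (a point): Top centre of the upright red pin at the end of the lever, 14 mm in diameter, standing 28 mm above the lever's arm; 48 mm from the hinge. At 0 it points 105 deg counterclockwise from the clamp's own +x, at 1.2 36 deg.
- lever_hinge (a point): Hinge of the lock lever (vertical axis), on the +y side of the clamp's head.
- fig_jam: Jar of red jam with a white lid, 72 mm in diameter, about 102 mm high; origin at its underside. Either this or the mustard jar stands under the clamp.
- mustard_jar: Jar of mustard with a white lid, 72 mm in diameter, about 94 mm high; origin at its underside. Either this or the jam jar stands under the clamp.
- cheese_wedge: Yellow cheese wedge 119x78x58 mm, bystander; origin at its underside.
- sample_dish: Small grey dish of cheese cubes, 91 mm wide, 22 mm high, bystander; origin at its underside.
- price_stand: Little slate price card in a wooden foot, 24x70x64 mm, bystander; origin at its underside.

How it is judged:
On the way, in this order (a step that is already met when the one before it is completed fails the run):
1. The pad bears on the jar's lid with 3 to 20 N, the lock lever still open (below 0.5) ((contact force between clamp_stand and fig_jam above 3 N or contact force between clamp_stand and mustard_jar above 3 N) and contact force between clamp_stand and fig_jam below 20 N and contact force between clamp_stand and mustard_jar below 20 N and value of joint lock_lever below 0.5 rad), for 0.3 s.
2. The lock lever is swung past 1.0 while the pad still bears on the lid ((contact force between clamp_stand and fig_jam above 3 N or contact force between clamp_stand and mustard_jar above 3 N) and value of joint lock_lever above 1 rad), for 0.2 s.
At the end, for the whole second after the job is handed in: The pad bears on the lid of the jar under the clamp with 3 to 20 N, the lock lever stands beyond 1.0, the ring's red mark is within 2 mm of where it was, and both jars stand upright (all of step 2 and contact force between clamp_stand and fig_jam below 20 N and contact force between clamp_stand and mustard_jar below 20 N and distance of ring_mark from where it was at the start of the episode below 0.002 m and angle between each of fig_jam, mustard_jar's own z axis and vertical below 0.1 rad); the robot touches nothing.
It fails at once if The steel ring is turned (its mark moves more than 2 mm) (distance of ring_mark from where it was at the start of the episode above 0.002 m).
It fails at once if The pad presses on the lid with more than 25 N (contact force between clamp_stand and fig_jam above 25 N or contact force between clamp_stand and mustard_jar above 25 N).
It fails at once if A jar is shifted by more than 15 mm (distance of any of fig_jam, mustard_jar from where it was at the start of the episode above 0.015 m).
It fails at once if A bystander (cheese wedge, sample dish, price card) is shifted by more than 20 mm (distance of any of cheese_wedge, sample_dish, price_stand from where it was at the start of the episode above 0.02 m).
It also fails if it takes over 70 s, if anything falls off the work surface, if the arm or the gripper's body presses on something with over 40 N, if the wrist force passes 120 N, or if a joint passes its speed limit or range.

## Working session

There is one attempt and no reset: what is moved stays moved. The work goes in short steps, Python scripts to look and compute and a tool call to move; the robot and the scene stay as the last step left them, time stands still between calls to the robot, and variables do not carry over. Pictures are saved under pics/ and viewed, about 8 in all and at most 12, crops included, and the job is handed in when it is done.

Besides the shell and the picture viewer there is one more tool, called after "Call:" as name(argument=value, ...) on one line, values as JSON. send_rows: Moves the arm, as the interface text tells. Shift numbers are shares of 40 cm and turn numbers shares of 60 degrees, none past 1 either way. Its arguments: {"type":"object","properties":{"xyz":{"type":"array"},"spin":{"type":"array"},"hand":{"type":"number"}},"required":["xyz","spin"]}

```bash
mkdir -p pics
cat > h.py <<'E'
from workcell import robot
import numpy as np, cv2
def snap(n,f,crop=None,s=1):
    c=robot.read_camera(n); im=c["color"][:,:,::-1]
    np.savez("pics/"+f+".npz",K=c["intrinsics"],V=c["view"],im=im)
    if crop: a,b,d,e=crop; im=im[b:e,a:d]
    im=cv2.resize(im,None,fx=s,fy=s,interpolation=cv2.INTER_CUBIC) if s!=1 else im
    cv2.imwrite("pics/"+f+".png",im); return c
def ray(f,uv):
    d=np.load("pics/"+f+".npz");K,V=d["K"],d["V"];R,t=V[:3,:3],V[:3,3]
    o=-R.T@t; r=R.T@np.linalg.solve(K,[uv[0],uv[1],1.]); return o,r/np.linalg.norm(r)
def atz(f,uv,z):
    o,r=ray(f,uv); return o+r*(z-o[2])/r[2]
def proj(f,p):
    d=np.load("pics/"+f+".npz");q=d["V"][:3,:3]@np.asarray(p)+d["V"][:3,3];q=d["K"]@q;return q[:2]/q[2]
def tri(l):
    A=np.zeros((3,3));b=np.zeros(3)
    for f,uv in l:
        o,r=ray(f,uv);P=np.eye(3)-np.outer(r,r);A+=P;b+=P@o
    return np.linalg.solve(A,b)
E
python3 - <<'E'
from h import *
a=snap("scene","s0",None,1.4);b=snap("top","t0",None,1.4)
print(robot.state(), robot.hold_point_z)
E
```

```text
{'t': 0.1, 'qpos': array([-1.45650716e+00,  5.28414470e-01,  1.43378080e+00, -3.51533385e-05,
        1.18137805e+00, -1.78518368e-01]), 'joint_vel': array([-0.0003096 , -0.00350151, -0.00384575,  0.0004933 ,  0.00128309,
        0.00105129]), 'tau': array([-2.20336033e-04, -4.40985739e+01, -1.77150089e+01,  6.34259032e-02,
        5.33749640e-02, -4.86072213e-05]), 'eef_pos': array([ 0.1803319 , -0.59772931,  0.22164201]), 'tool_rot': array([-9.90344658e-04,  9.89300636e-01,  1.45887871e-01,  1.55529849e-05]), 'ft_force': array([ 0.37120518,  0.67872918, -0.15563032]), 'ft_torque': array([ 0.00176192, -0.01468812, -0.00379887]), 'finger_gap': 0.08694473656277249} 0.0187
```

View pics/s0.png

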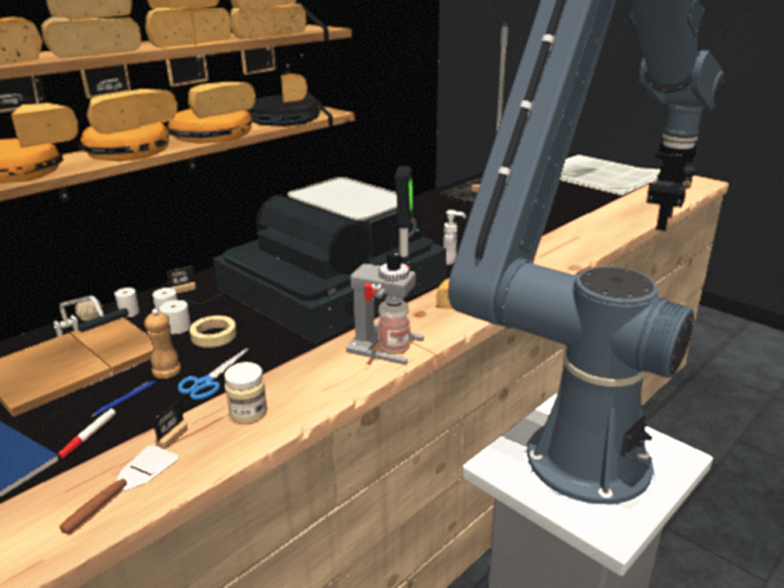

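View pics/t0.png

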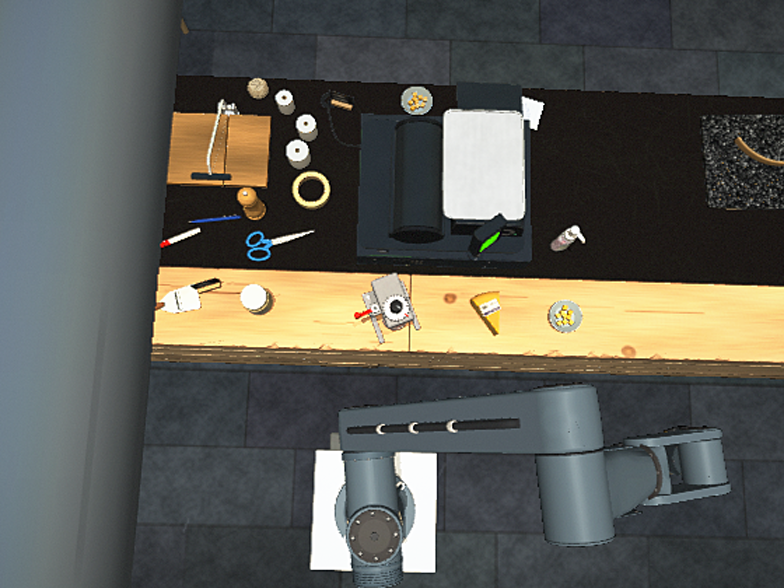

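The scene view shows the clamp with the jam jar under it, and the knob at about (395,262) in the 1.4x picture. The top view shows the knob at (397,307) and the red lever pin at about (358,315). I'll enlarge both.

Run:
```python
from h import *
a=np.load("pics/s0.npz")["im"][160:270,235:315]; b=np.load("pics/t0.npz")["im"][185:255,240:315]
a=cv2.resize(a,None,fx=5,fy=5,interpolation=cv2.INTER_CUBIC);b=cv2.resize(b,None,fx=5,fy=5,interpolation=cv2.INTER_CUBIC)
o=np.zeros((550,775,3),np.uint8);o[:,:400]=a;o[:350,400:]=b
cv2.imwrite("pics/c0.png",o)
```

```text
(no output)
```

View pics/c0.png

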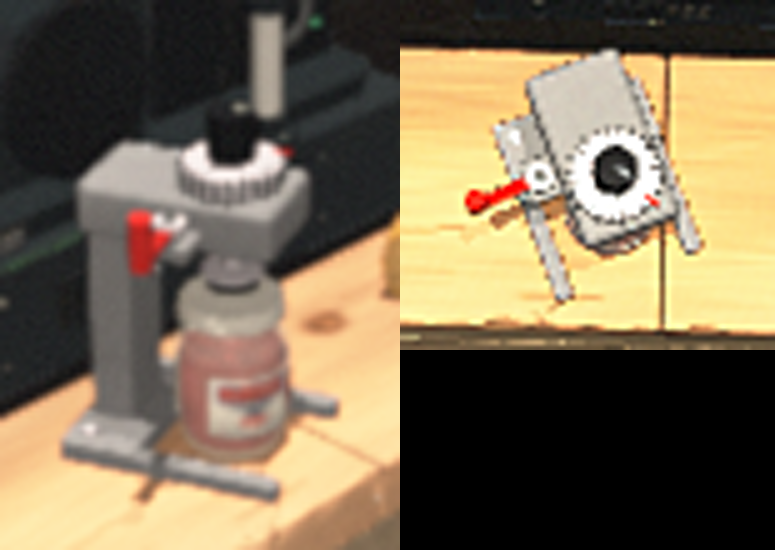

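Run:
```python
from h import *
S=lambda x,y:("s0",(235+x/5-.4,160+y/5-.4)); T=lambda x,y:("t0",(240+(x-400)/5-.4,185+y/5-.4))
for n,s,t in [("knobtop",(232,108),(617,168)),("pin",(141,217),(474,201)),("ringtop",(232,158),(612,175))]:
    p=tri([S(*s),T(*t)]);print(n,p,proj("s0",p)-S(*s)[1],proj("t0",p)-T(*t)[1])
for n,t,z in [("knob",(617,168),.222),("ring c",(612,175),.19),("pin",(474,201),.165),("hinge",(541,178),.15),("headBL",(527,87),.176),("headBR",(612,52),.176),("headFL",(585,245),.176),("FR",(672,205),.176),("mark",(652,200),.19)]:
    print(n,atz(*T(*t),z))
print(np.linalg.inv(np.load("pics/t0.npz")["V"])[:3,3],np.load("pics/t0.npz")["K"][0,0])
```

```text
knobtop [ 0.50030163 -0.03744459  0.226216  ] [0.01233519 0.00130796] [-0.00695223 -0.0083412 ]
pin [0.47925884 0.05754369 0.19660022] [-0.11274502 -0.01361208] [0.06145556 0.07070874]
ringtop [ 0.49992314 -0.03556937  0.19499744] [-0.26300339 -0.02797113] [0.14624688 0.17618477]
knob [ 0.50097128 -0.03758383  0.222     ]
ring c [ 0.50132291 -0.03518263  0.19      ]
pin [0.48418378 0.05889389 0.165     ]
hinge [0.50410786 0.01332553 0.15      ]
headBL [0.56330738 0.02487376 0.176     ]
headBR [ 0.58997875 -0.03320046  0.176     ]
headFL [ 0.45454778 -0.01838761  0.176     ]
FR [ 0.48405371 -0.07727795  0.176     ]
mark [ 0.48497035 -0.06285449  0.19      ]
[0.25412349 0.00327077 1.71506593] 453.77899713977
```

Knob axis is about (0.501,-0.037), top z about 0.224 (expected 0.223), and clamp yaw about 23°. I'll move across and up while turning the wrist counterclockwise, to leave room for turning clockwise later.

Call:
send_rows(xyz=[[0.03,0.05,0.08],[0.08,0.13,0.14],[0.13,0.21,0.2],[0.18,0.29,0.25],[0.23,0.37,0.27],[0.28,0.45,0.27],[0.33,0.53,0.27],[0.38,0.61,0.27]], spin=[0.11,0.22,0.33,0.44,0.55,0.66,0.77,0.88], hand=60)

```text
t: 0.77
eef_pos: [0.3329, -0.3517, 0.3298]
tool_rot: [-0.001, 0.82, 0.573, -0.0]
ft_force: [0.7, -0.5, 0.0]
finger_gap: 0.0666
```

Call:
send_rows(xyz=[[0.05,0.09,0],[0.1,0.18,0],[0.15,0.27,0],[0.2,0.36,0],[0.25,0.45,0],[0.3,0.54,0],[0.35,0.63,0],[0.38,0.7,0]], spin=[0.1,0.2,0.3,0.4,0.5,0.6,0.6,0.6])

```text
t: 1.43
eef_pos: [0.4859, -0.0688, 0.3296]
tool_rot: [-0.001, 0.602, 0.799, -0.0]
ft_force: [-0.5, -0.6, 0.5]
finger_gap: 0.0665
```

Run:
```python
from h import *
c=snap("wrist","w1",None,1.4); s=robot.state()
print(s["eef_pos"],s["qpos"],s["ft_force"],s["ft_torque"])
print(proj("w1",[.501,-.037,.224]),proj("w1",[.480,.058,.19]),proj("w1",s["eef_pos"]))
```

```text
[ 0.48694737 -0.06462015  0.32957921] [-0.36303597  0.22372095  1.6115079   0.00513038  1.3081995  -0.64629082] [0.44046424 2.72588664 0.32042021] [ 0.09800398 -0.17352992  0.05862214]
[300.83930172 179.72160863] [306.69339549  70.72532761] [279.29465626 251.61306906]
```

View pics/w1.png

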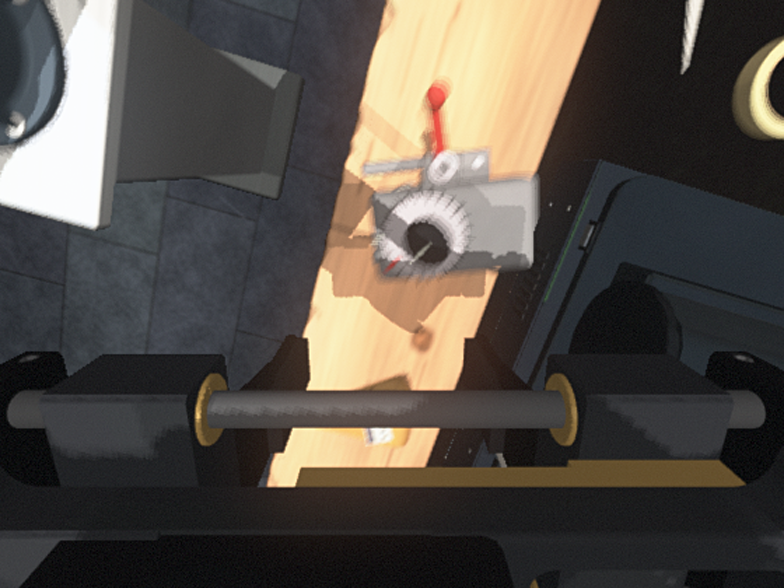

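Knob seen at (307,171) px against (301,180) predicted, with the arm still moving. I'll centre over it, settle and measure again.

Call:
send_rows(xyz=[[0.02,0.035,0],[0.035,0.07,0],[0.035,0.07,-0.05],[0.035,0.07,-0.1],[0.035,0.07,-0.1],[0.035,0.07,-0.1],[0.035,0.07,-0.1],[0.035,0.07,-0.1]], spin=[0,0,0,0,0,0,0,0])

```text
t: 2.15
eef_pos: [0.5017, -0.0372, 0.2907]
tool_rot: [-0.001, 0.601, 0.799, 0.002]
ft_force: [-0.3, 0.6, -0.1]
finger_gap: 0.0664
```

Run:
```python
from h import *
c=snap("wrist","w2",(190,20,390,220),3); s=robot.state()
print(s["eef_pos"],s["joint_vel"],s["ft_force"],s["ft_torque"])
for p in ([.501,-.037,.224],[.480,.058,.19],s["eef_pos"]): print((proj("w2",p)-[190,20])*3)
```

```text
[ 0.50164774 -0.03712428  0.2907345 ] [ 0.00083369 -0.00055484  0.00432348 -0.00026884 -0.00084014  0.00023852] [0.76006485 0.06365157 0.22473565] [ 0.00786278 -0.13722837 -0.01481579]
[253.96132688 601.71339468]
[275.32898491 233.68368058]
[257.32694262 711.75825485]
```

View pics/w2.png

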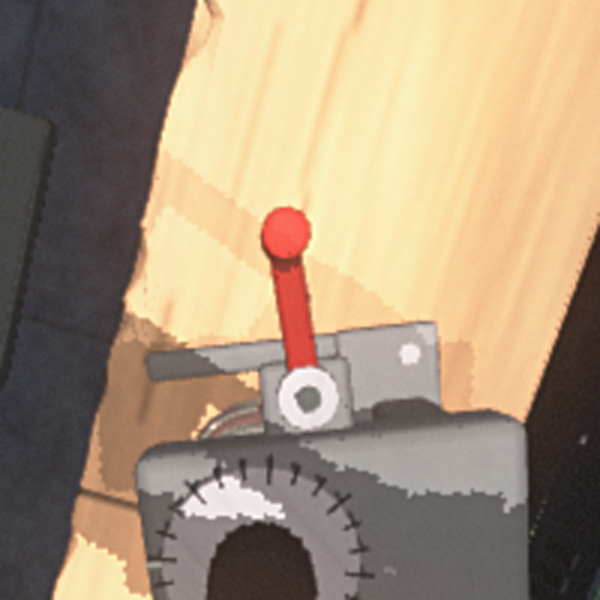

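The pin is at crop (286,232), which agrees with the prediction to about 3 px. The knob looks some mm off, so I need to see all of it.

Run:
```python
from h import *
im=np.load("pics/w2.npz")["im"][150:270,200:360]
cv2.imwrite("pics/w2b.png",cv2.resize(im,None,fx=5,fy=5,interpolation=cv2.INTER_CUBIC))
for p in ([.501,-.037,.224],[.511,-.037,.224],[.501,-.027,.224],[.501,-.037,.190]): print((proj("w2",p)-[200,150])*5)
print(ray("w2",(280,210)))
```

```text
[373.26887813 352.8556578 ]
[431.45779415 368.61420109]
[390.22054374 297.01531818]
[373.0187101  292.96916466]
(array([0.47870899, 0.03951446, 0.4530406 ]), array([ 0.09996773, -0.27767572, -0.95545939]))
```

View pics/w2b.png

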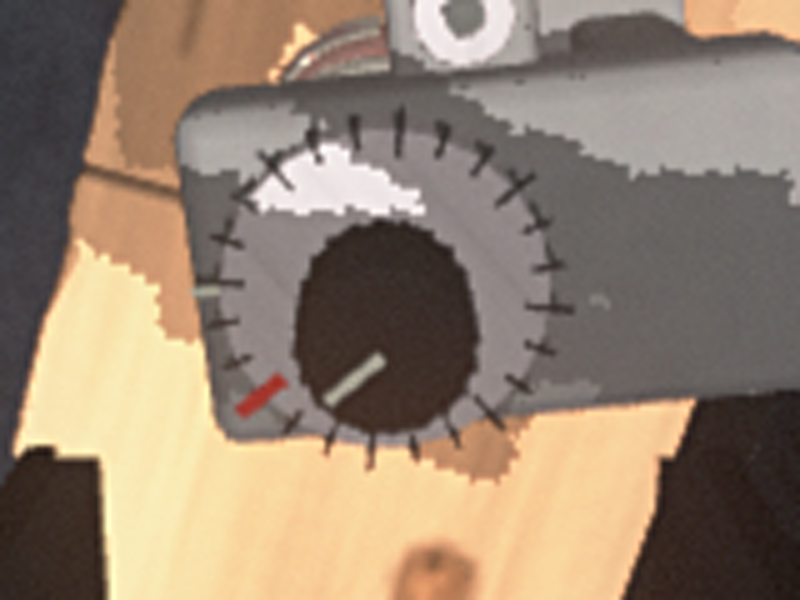

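Ring centre at (385,284), knob top centre at (388,342), and the finger midline matches its projection. That puts the knob axis at about (0.503,-0.035). I'll go down so the fingertips end about 10 mm above the ring.

Call:
send_rows(xyz=[[0.0035,0.006,-0.04],[0.0035,0.006,-0.08],[0.0035,0.006,-0.12],[0.0035,0.006,-0.16],[0.0035,0.006,-0.19],[0.0035,0.006,-0.215],[0.0035,0.006,-0.215],[0.0035,0.006,-0.215]], spin=[0,0,0,0,0,0,0,0])

```text
t: 2.87
eef_pos: [0.5033, -0.035, 0.2051]
tool_rot: [-0.0, 0.601, 0.799, 0.003]
ft_force: [-0.1, 0.6, 0.5]
finger_gap: 0.0666
```

Run:
```python
from h import *
c=snap("scene","s1"); s=robot.state()
print(s["eef_pos"],s["ft_force"],s["ft_torque"])
c=snap("wrist","w3")
a=np.load("pics/s1.npz")["im"][150:250,225:325];b=np.load("pics/w3.npz")["im"][140:280,190:370]
o=np.zeros((400,800,3),np.uint8);o[:,:400]=cv2.resize(a,(400,400),interpolation=cv2.INTER_CUBIC);o[:311,400:]=cv2.resize(b,(400,311))
cv2.imwrite("pics/c1.png",o)
```

```text
[ 0.50375847 -0.03507622  0.20561869] [-0.09955395 -0.95338396 -0.21154743] [ 0.00209384 -0.14697685  0.06475972]
```

View pics/c1.png

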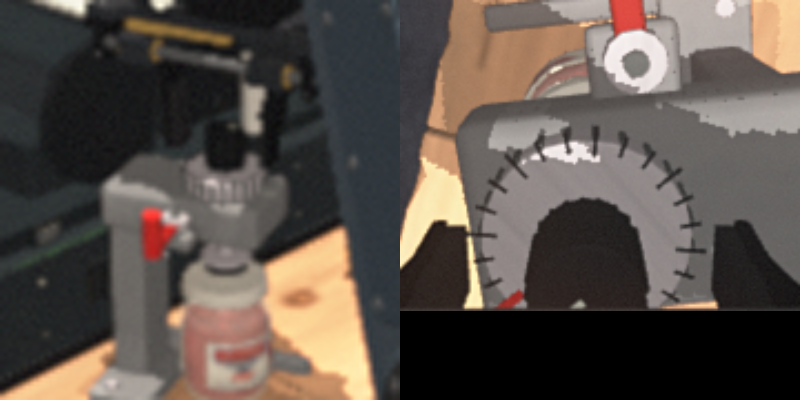

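The fingers straddle the knob centrally, with their tips above the ring. Closing now.

Call:
send_rows(xyz=[[0,0,0],[0,0,0],[0,0,0],[0,0,0],[0,0,0],[0,0,0],[0,0,0],[0,0,0]], spin=[0,0,0,0,0,0,0,0], hand=255)

```text
t: 3.63
eef_pos: [0.5027, -0.0353, 0.2058]
tool_rot: [-0.0, 0.601, 0.799, 0.002]
ft_force: [-3.1, -2.1, 3.4]
finger_gap: 0.0293
```

```bash
cat > m.py <<'E'
from h import *
F=[];T=[]
for i in range(6):
    robot.read_camera("scene"); s=robot.state();F.append(s["ft_force"]);T.append(s["ft_torque"])
    if i==0: print(s["t"])
w,x,y,z=s["tool_rot"]
print(s["eef_pos"].round(4),"q6",s["qpos"][5].round(3),"yaw",2*np.arctan2(y,x).round(4),"gap",round(s["finger_gap"],4))
print("F",np.mean(F,0).round(2),"T",np.mean(T,0).round(3),"sd",np.std(T,0).round(3),"tau6",s["tau"][5].round(3))
E
python3 m.py
```

```text
3.6833
[ 0.5028 -0.0353  0.2058] q6 -0.579 yaw 1.8524 gap 0.0292
F [-4.43 -2.59  3.79] T [-0.405  0.741  0.033] sd [0.035 0.078 0.027] tau6 0.035
```

Call:
send_rows(xyz=[[0,0,0],[0,0,0],[0,0,0],[0,0,0],[0,0,0],[0,0,0],[0,0,0],[0,0,0]], spin=[-0.03,-0.06,-0.09,-0.12,-0.15,-0.18,-0.21,-0.24])

```text
t: 4.6
eef_pos: [0.5029, -0.0353, 0.2058]
tool_rot: [0.0, 0.697, 0.717, 0.002]
ft_force: [-2.3, -0.7, 1.9]
finger_gap: 0.0288
```

```bash
python3 m.py
```

```text
4.65
[ 0.5029 -0.0353  0.2058] q6 -0.328 yaw 1.6016 gap 0.0295
F [-2.04 -1.23  2.62] T [-0.238  0.325  0.038] sd [0.012 0.016 0.028] tau6 0.045
```

```bash
sed -i 's/^F=\[\];T=\[\]/s=robot.state();print("now Tz",s["ft_torque"][2].round(3),"tau6",s["tau"][5].round(3),"v6",s["joint_vel"][5].round(3))\nF=[];T=[]/; s/range(6)/range(3)/' m.py
```

Call:
send_rows(xyz=[[0,0,0],[0,0,0],[0,0,0],[0,0,0],[0,0,0],[0,0,0],[0,0,0],[0,0,0]], spin=[-0.015,-0.03,-0.045,-0.06,-0.075,-0.09,-0.105,-0.12])

```text
t: 5.57
eef_pos: [0.503, -0.0354, 0.2058]
tool_rot: [0.0, 0.74, 0.672, 0.002]
ft_force: [-1.8, -0.8, 1.9]
finger_gap: 0.029
```

```bash
python3 m.py
```

```text
now Tz 0.1 tau6 0.044 v6 0.188
5.6167
[ 0.503  -0.0353  0.2058] q6 -0.201 yaw 1.4754 gap 0.0295
F [-1.94 -1.29  1.62] T [-0.253  0.268  0.053] sd [0.016 0.01  0.025] tau6 0.075
```

Run:
```python
from h import *
snap("wrist","w4",None)
o=np.hstack([cv2.resize(np.load(f"pics/{f}.npz")["im"][140:300,190:380],(399,336)) for f in ("w3","w4")])
o2=np.hstack([cv2.resize(np.load(f"pics/{f}.npz")["im"][200:250,255:315],(396,250),interpolation=cv2.INTER_CUBIC) for f in ("s1",)])
s=snap("scene","s2")
o2=np.hstack([cv2.resize(np.load(f"pics/{f}.npz")["im"][200:240,255:315],(399,264),interpolation=cv2.INTER_CUBIC) for f in ("s1","s2")])
cv2.imwrite("pics/c2.png",np.vstack([o,o2]))
```

```text
(no output)
```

View pics/c2.png

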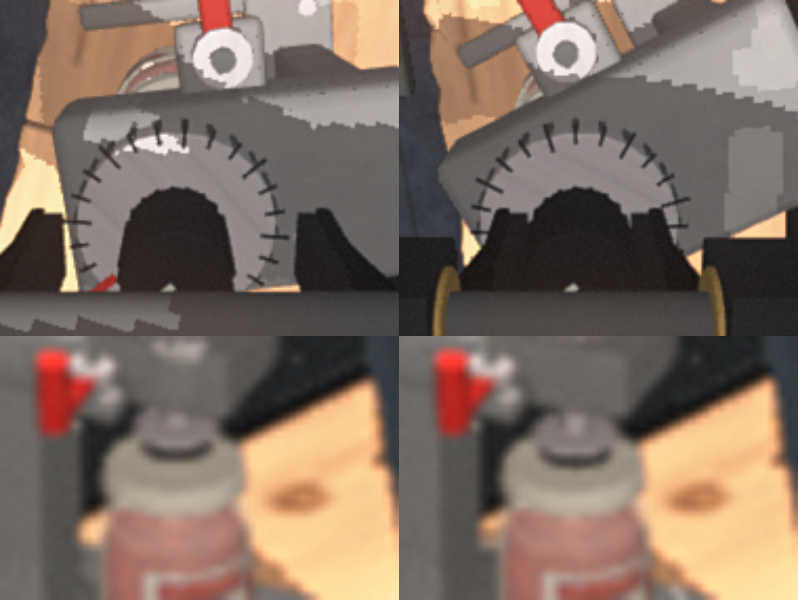

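The knob turns with the gripper: its pointer stays at (572,288) while the head rotates, and the ring stays with the head. The pad's rim came down from about 458 to 465 and looks close to the lid. I'll go on in small steps and watch Tz.

```bash
cat > n.py <<'E'
from h import *
s=robot.state();w,x,y,z=s["tool_rot"]
print("t",s["t"],"T",s["ft_torque"].round(3),"F",s["ft_force"].round(1),"tau",s["tau"].round(3),"v6",s["joint_vel"][5].round(3),"yaw",round(2*np.arctan2(y,x),4),"turn",round(1.8524-2*np.arctan2(y,x),3))
E
python3 n.py
```

```text
t 5.8167 T [-0.221  0.223  0.045] F [-1.  -1.2  2.3] tau [  0.619 -33.838 -15.21    0.517  -0.37    0.055] v6 -0.001 yaw 1.4755 turn 0.377
```

Call:
send_rows(xyz=[[0,0,0],[0,0,0],[0,0,0],[0,0,0],[0,0,0],[0,0,0],[0,0,0],[0,0,0]], spin=[-0.015,-0.03,-0.045,-0.06,-0.075,-0.09,-0.105,-0.12])

```text
t: 6.48
eef_pos: [0.5031, -0.0354, 0.2058]
tool_rot: [0.001, 0.781, 0.624, 0.002]
ft_force: [-1.4, -1.6, 1.5]
finger_gap: 0.0293
```

```bash
python3 n.py
```

```text
t 6.4833 T [-0.255  0.182  0.132] F [-1.4 -1.6  1.5] tau [  0.495 -33.981 -15.116   0.563  -0.285   0.045] v6 0.189 yaw 1.3484 turn 0.504
```

Call:
send_rows(xyz=[[0,0,0],[0,0,0],[0,0,0],[0,0,0],[0,0,0],[0,0,0],[0,0,0],[0,0,0]], spin=[-0.0075,-0.015,-0.0225,-0.03,-0.0375,-0.045,-0.0525,-0.06])

```text
t: 7.15
eef_pos: [0.5031, -0.0354, 0.2058]
tool_rot: [0.001, 0.801, 0.599, 0.002]
ft_force: [-1.2, -1.2, 0.5]
finger_gap: 0.0292
```

```bash
python3 n.py
```

```text
t 7.15 T [-0.275  0.195  0.179] F [-1.2 -1.2  0.5] tau [  0.505 -34.028 -15.102   0.564  -0.269   0.107] v6 0.094 yaw 1.2847 turn 0.568
```

Call:
send_rows(xyz=[[0,0,0],[0,0,0],[0,0,0],[0,0,0],[0,0,0],[0,0,0],[0,0,0],[0,0,0]], spin=[-0.0075,-0.015,-0.0225,-0.03,-0.0375,-0.045,-0.0525,-0.06])

```text
t: 7.82
eef_pos: [0.5032, -0.0354, 0.2058]
tool_rot: [0.001, 0.819, 0.573, 0.002]
ft_force: [-2.1, -1.8, 1.3]
finger_gap: 0.0294
```

```bash
python3 n.py
```

```text
t 7.8167 T [-0.23   0.175  0.124] F [-2.1 -1.8  1.3] tau [  0.525 -34.09  -15.062   0.568  -0.234   0.107] v6 0.095 yaw 1.2211 turn 0.631
```

Call:
send_rows(xyz=[[0,0,0],[0,0,0],[0,0,0],[0,0,0],[0,0,0],[0,0,0],[0,0,0],[0,0,0]], spin=[-0.0075,-0.015,-0.0225,-0.03,-0.0375,-0.045,-0.0525,-0.06])

```text
t: 8.48
eef_pos: [0.5032, -0.0354, 0.2058]
tool_rot: [0.001, 0.837, 0.547, 0.002]
ft_force: [-1.1, -1.4, 1.8]
finger_gap: 0.029
```

```bash
python3 n.py
```

```text
t 8.4833 T [-0.269  0.188  0.155] F [-1.1 -1.4  1.8] tau [  0.553 -34.153 -15.023   0.575  -0.199   0.108] v6 0.094 yaw 1.1574 turn 0.695
```

tau6 is repeatable (0.107 to 0.108) while turning freely at this speed, and 0.045 at double speed. That makes it a good contact detector: +0.10 means 10 N. I'll use faster steps until it rises.

Call:
send_rows(xyz=[[0,0,0],[0,0,0],[0,0,0],[0,0,0],[0,0,0],[0,0,0],[0,0,0],[0,0,0]], spin=[-0.015,-0.03,-0.045,-0.06,-0.075,-0.09,-0.105,-0.12])

```text
t: 9.15
eef_pos: [0.5033, -0.0355, 0.2058]
tool_rot: [0.001, 0.87, 0.493, 0.002]
ft_force: [-0.4, -0.8, 0.0]
finger_gap: 0.0292
```

```bash
python3 n.py
```

```text
t 9.15 T [-0.325  0.121  0.183] F [-0.4 -0.8  0. ] tau [  0.641 -34.293 -14.921   0.603  -0.113   0.046] v6 0.187 yaw 1.0302 turn 0.822
```

Call:
send_rows(xyz=[[0,0,0],[0,0,0],[0,0,0],[0,0,0],[0,0,0],[0,0,0],[0,0,0],[0,0,0]], spin=[-0.0075,-0.015,-0.0225,-0.03,-0.0375,-0.045,-0.0525,-0.06])

```text
t: 9.82
eef_pos: [0.5034, -0.0355, 0.2058]
tool_rot: [0.001, 0.885, 0.465, 0.002]
ft_force: [-0.9, -1.3, 1.7]
finger_gap: 0.0291
```

```bash
python3 n.py
```

```text
t 9.8167 T [-0.301  0.094  0.183] F [-0.9 -1.3  1.7] tau [  0.676 -34.339 -14.911   0.615  -0.099   0.108] v6 0.093 yaw 0.9666 turn 0.886
```

Call:
send_rows(xyz=[[0,0,0],[0,0,0],[0,0,0],[0,0,0],[0,0,0],[0,0,0],[0,0,0],[0,0,0]], spin=[-0.015,-0.03,-0.045,-0.06,-0.075,-0.09,-0.105,-0.12])

```text
t: 10.48
eef_pos: [0.5035, -0.0356, 0.2058]
tool_rot: [0.001, 0.913, 0.408, 0.002]
ft_force: [0.1, -2.3, 1.2]
finger_gap: 0.0292
```

```bash
python3 n.py
```

```text
t 10.4833 T [-0.312  0.083  0.173] F [ 0.1 -2.3  1.2] tau [  0.758 -34.368 -14.796   0.683  -0.042   0.086] v6 0.188 yaw 0.8395 turn 1.013
```

Call:
send_rows(xyz=[[0,0,0],[0,0,0],[0,0,0],[0,0,0],[0,0,0],[0,0,0],[0,0,0],[0,0,0]], spin=[-0.0075,-0.015,-0.0225,-0.03,-0.0375,-0.045,-0.0525,-0.06])

```text
t: 11.15
eef_pos: [0.5035, -0.0356, 0.2059]
tool_rot: [0.002, 0.926, 0.378, 0.002]
ft_force: [-1.5, -1.8, 1.2]
finger_gap: 0.0291
```

```bash
python3 n.py
```

```text
t 11.15 T [-0.364  0.058  0.232] F [-1.5 -1.8  1.2] tau [  0.749 -34.279 -14.76    0.72   -0.054   0.192] v6 0.092 yaw 0.776 turn 1.076
```

Contact at about 0.95 rad, and tau6 is up by 0.084, so about 8.4 N. The slope matches the given 10 N per 0.15 rad. One small step more to about 11 N, because the knob may slacken when released.

Call:
send_rows(xyz=[[0,0,0],[0,0,0],[0,0,0],[0,0,0],[0,0,0],[0,0,0],[0,0,0],[0,0,0]], spin=[-0.0075,-0.015,-0.0225,-0.03,-0.035,-0.035,-0.035,-0.035])

```text
t: 11.82
eef_pos: [0.5035, -0.0356, 0.2059]
tool_rot: [0.002, 0.932, 0.361, 0.002]
ft_force: [-1.3, -2.3, 1.2]
finger_gap: 0.0293
```

```bash
python3 n.py
```

```text
t 11.8167 T [-0.38   0.152  0.21 ] F [-1.3 -2.3  1.2] tau [  0.83  -34.237 -14.736   0.72   -0.055   0.218] v6 -0.002 yaw 0.7392 turn 1.113
```

Call:
send_rows(xyz=[[0,0,0],[0,0,0],[0,0,0],[0,0,0],[0,0,0],[0,0,0],[0,0,0],[0,0,0]], spin=[0,0,0,0,0,0,0,0], hand=60)

```text
t: 12.48
eef_pos: [0.5035, -0.0356, 0.2059]
tool_rot: [0.002, 0.932, 0.361, 0.002]
ft_force: [-0.8, 0.6, 0.4]
finger_gap: 0.0653
```

Call:
send_rows(xyz=[[0,0,0.03],[0,0,0.06],[0,0,0.1],[0,0,0.15],[0,0,0.2],[0,0,0.2],[0,0,0.2],[0,0,0.2]], spin=[0,0,0,0,0,0,0,0])

```text
t: 13.15
eef_pos: [0.5028, -0.0354, 0.2851]
tool_rot: [0.001, 0.932, 0.361, 0.002]
ft_force: [-1.0, -0.0, -0.3]
finger_gap: 0.0665
```

Run:
```python
from h import *
exec(open("n.py").read())
snap("wrist","w5");snap("scene","s3");snap("top","t3")
print(s["qpos"])
a=np.load("pics/w5.npz")["im"];b=np.load("pics/s3.npz")["im"][170:250,245:325];d=np.load("pics/t3.npz")["im"][185:245,240:320]
o=np.zeros((600,800,3),np.uint8);o[:420,:560]=a;o[360:600,560:]=cv2.resize(b,(240,240),interpolation=cv2.INTER_CUBIC);o[420:600,:240]=cv2.resize(d,(240,180),interpolation=cv2.INTER_CUBIC)
cv2.imwrite("pics/c3.png",o)
```

```text
t 13.15 T [-0.05  -0.035 -0.058] F [-1.  -0.  -0.3] tau [ 9.0000e-03 -3.3589e+01 -1.8599e+01  8.3000e-02 -5.9000e-02  2.0000e-03] v6 0.002 yaw 0.7391 turn 1.113
[-2.92392814e-01  2.86677642e-01  1.65305968e+00  2.47112026e-04
  1.19785362e+00  5.39227387e-01]
```

View pics/c3.png

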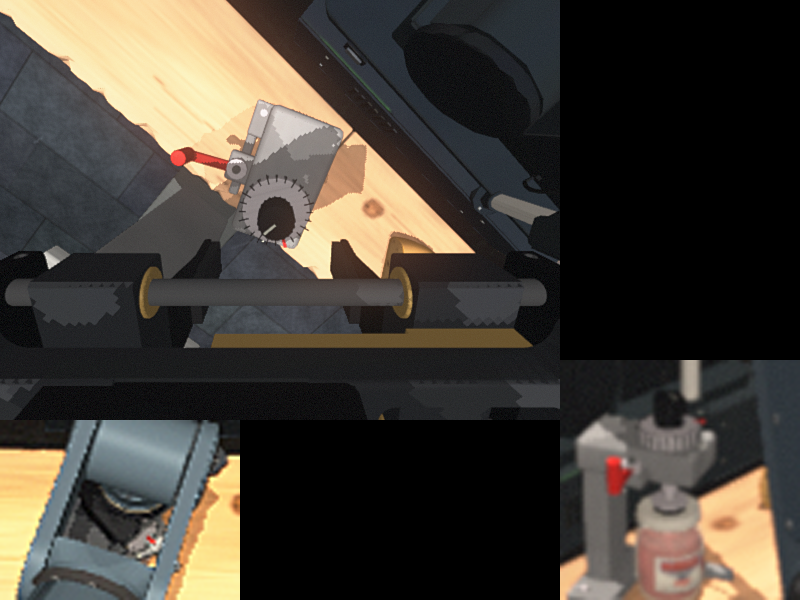

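Pin top at (179,158), hinge at (236,169). The ring mark is still at the head's front right corner and the pad rests on the lid. Triangulating the pin and the hinge.

Run:
```python
from h import *
pin=[("w2",(285.3,97.3)),("w5",(179,158)),("s0",(235+141/5-.4,160+217/5-.4))]
p=tri(pin);print("pin all",p);p2=tri(pin[:2]);print("pin wrist",p2)
for f,uv in pin: print(f,proj(f,p)-uv)
print("at z",[(z,atz("w2",(285.3,97.3),z).round(4)[:2],atz("w5",(179,158),z).round(4)[:2]) for z in (.175,.185,.195)])
h=tri([("w2",(292.7,152.7)),("w5",(236,169))]);print("hinge",h)
c=np.array([.503,-.035]);
d=p[:2]-h[:2];print("len",np.linalg.norm(d),"ang",np.degrees(np.arctan2(d[1],d[0])))
```

```text
pin all [0.48193734 0.05760787 0.19551118]
pin wrist [0.48254381 0.05852875 0.19448585]
w2 [-1.23454425  1.30441428]
w5 [-0.25467807  1.01786974]
s0 [-0.78295657  0.0521484 ]
at z [(0.175, array([0.4829, 0.0604]), array([0.4765, 0.0611])), (0.185, array([0.4828, 0.0596]), array([0.4795, 0.0596])), (0.195, array([0.4826, 0.0589]), array([0.4826, 0.058 ]))]
hinge [0.50359243 0.01573789 0.17388737]
len 0.04713849871922068 ang 117.34794653184558
```

Pin at (0.482,0.058), top z 0.195. Hinge at (0.504,0.016), length 47 mm against 48 given, so the lever is at about 0.19. I'll close the fingers, turn the jaw axis onto y, and go in front of the pin.

Call:
send_rows(xyz=[[-0.02,0.035,0],[-0.04,0.07,0],[-0.06,0.105,0],[-0.08,0.14,0],[-0.1,0.175,0],[-0.12,0.21,0],[-0.14,0.238,0],[-0.14,0.238,0]], spin=[-0.1,-0.2,-0.3,-0.4,-0.5,-0.6,-0.705,-0.705], hand=255)

```text
t: 13.97
eef_pos: [0.4442, 0.0616, 0.2836]
tool_rot: [0.001, 1.0, 0.001, -0.001]
ft_force: [-0.5, -0.1, -0.5]
finger_gap: 0.0208
```

Call:
send_rows(xyz=[[0,0,-0.04],[0,0,-0.08],[0,0,-0.12],[0,0,-0.16],[0,0,-0.2],[0,0,-0.24],[0,0,-0.275],[0,0,-0.275]], spin=[0,0,0,0,0,0,0,0])

```text
t: 14.63
eef_pos: [0.4426, 0.0611, 0.1709]
tool_rot: [0.0, 1.0, 0.002, -0.004]
ft_force: [0.5, -0.0, -0.2]
finger_gap: 0.0004
```

```bash
python3 n.py
python3 - <<'E'
from h import *
snap("scene","s4");snap("wrist","w6")
a=np.load("pics/w6.npz")["im"][20:420,80:480];b=np.load("pics/s4.npz")["im"][160:240,235:315]
cv2.imwrite("pics/c4.png",np.hstack([a,cv2.resize(b,(400,400),interpolation=cv2.INTER_CUBIC)]))
E
```

```text
t 14.6333 T [-0.005 -0.006  0.037] F [ 0.5 -0.  -0.2] tau [ -0.106 -31.227 -12.634   0.033  -0.376  -0.   ] v6 0.012 yaw 0.0033 turn 1.849
```

View pics/c4.png

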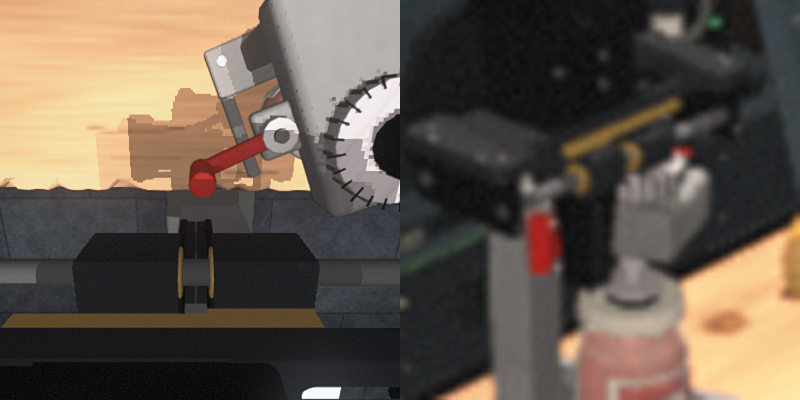

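The closed fingers are lined up in front of the pin (fingers at column 197, pin at 202), with no contact. Pushing in +x.

Call:
send_rows(xyz=[[0.01,-0.003,0.01],[0.025,-0.003,0.01],[0.04,-0.003,0.01],[0.055,-0.003,0.01],[0.07,-0.003,0.01],[0.085,-0.003,0.01],[0.1,-0.003,0.01],[0.115,-0.003,0.01]], spin=[0,0,0,0,0,0,0,0])

```text
t: 15.4
eef_pos: [0.489, 0.0614, 0.1765]
tool_rot: [-0.001, 1.0, 0.001, -0.004]
ft_force: [-2.7, 4.7, 0.5]
finger_gap: 0.0007
```

Call:
send_rows(xyz=[[0.01,0,0],[0.02,0,0],[0.03,0,0],[0.035,0,0],[0.04,0,0],[0.043,0,0],[0.043,0,0],[0.043,0,0]], spin=[0,0,0,0,0,0,0,0])

```text
t: 16.07
eef_pos: [0.506, 0.0606, 0.1764]
tool_rot: [-0.0, 1.0, 0.001, -0.004]
ft_force: [-3.0, -4.0, -1.1]
finger_gap: 0.0005
```

```bash
python3 n.py
```

```text
t 16.0667 T [-0.661  0.508 -0.027] F [-3.  -4.  -1.1] tau [  2.03  -36.983 -15.7     1.071  -0.766  -0.061] v6 -0.001 yaw 0.0022 turn 1.85
```

Call:
send_rows(xyz=[[0.003,0,0],[0.006,0,0],[0.009,0,0],[0.012,0,0],[0.012,0,0],[0.012,0,0],[0.012,0,0],[0.012,0,0]], spin=[0,0,0,0,0,0,0,0])

```text
t: 16.73
eef_pos: [0.5097, 0.0592, 0.1763]
tool_rot: [0.001, 1.0, 0.001, -0.005]
ft_force: [-4.8, -6.7, -0.2]
finger_gap: 0.0003
```

```bash
python3 n.py
python3 - <<'E'
from h import *
snap("wrist","w7");snap("scene","s5")
a=np.load("pics/w7.npz")["im"][20:420,80:480];b=np.load("pics/s5.npz")["im"][160:240,235:315]
cv2.imwrite("pics/c5.png",np.hstack([a,cv2.resize(b,(400,400),interpolation=cv2.INTER_CUBIC)]))
E
```

```text
t 16.7333 T [-1.11   0.863 -0.126] F [-4.8 -6.7 -0.2] tau [  3.103 -36.736 -16.502   1.635  -1.306  -0.097] v6 -0.0 yaw 0.0029 turn 1.85
```

View pics/c5.png

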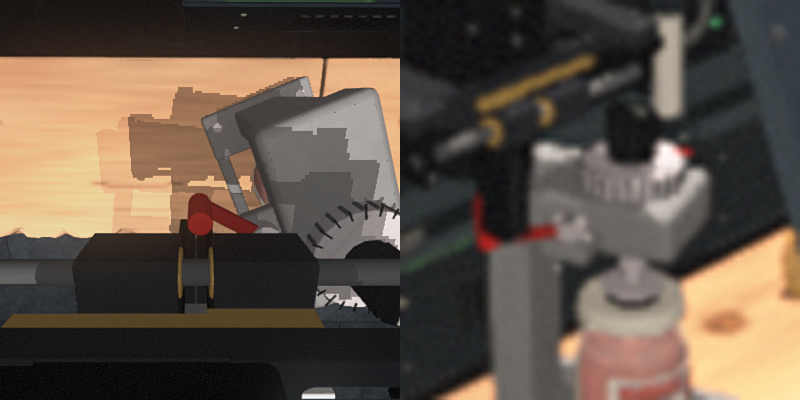

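The pin is now at (280,232) in full-frame pixels and the pad is still on the lid. Computing the lever angle.

Run:
```python
from h import *
p=atz("w7",(280,232),.195);h=np.array([.5036,.0155]);d=p[:2]-h;a=np.degrees(np.arctan2(d[1],d[0]))
print(p,np.linalg.norm(d),a,"lever",np.radians(128-a))
for L in (.8,.9,1.,1.1,1.2):
    b=np.radians(128)-L; print(L,proj("w7",[h[0]+.048*np.cos(b),h[1]+.048*np.sin(b),.195]))
```

```text
[0.53242628 0.05800779 0.195     ] 0.05136016385777615 55.85718677306846 lever 1.2591296224612705
0.8 [270.45184855 270.1181767 ]
0.9 [272.07797801 262.31900364]
1.0 [274.6066621  254.57162097]
1.1 [278.03399356 246.96205999]
1.2 [282.34458326 239.57900831]
```

The lever measures about 1.2 to 1.26, so it is at its stop, and the rising force agrees. Backing away, then up.

Call:
send_rows(xyz=[[-0.02,0.003,0],[-0.05,0.003,0],[-0.09,0.003,0],[-0.13,0.003,0.05],[-0.13,0.003,0.12],[-0.13,0.003,0.2],[-0.13,0.003,0.28],[-0.13,0.003,0.3]], spin=[0,0,0,0,0,0,0,0])

```text
t: 17.5
eef_pos: [0.4619, 0.0609, 0.3018]
tool_rot: [0.001, 1.0, 0.002, 0.002]
ft_force: [1.8, -0.1, 0.4]
finger_gap: 0.0004
```

Call:
send_rows(xyz=[[0,0,0.03],[0,0,0.03],[0,0,0.03],[0,0,0.03],[0,0,0.03],[0,0,0.03],[0,0,0.03],[0,0,0.03]], spin=[0,0,0,0,0,0,0,0])

```text
t: 18.17
eef_pos: [0.4617, 0.061, 0.3131]
tool_rot: [0.001, 1.0, 0.001, 0.001]
ft_force: [0.7, 1.1, 0.5]
finger_gap: 0.0002
```

```bash
python3 n.py
python3 - <<'E'
from h import *
snap("wrist","w8");snap("scene","s6")
a=np.load("pics/w8.npz")["im"][20:420,80:480];b=np.load("pics/s6.npz")["im"][160:240,235:315]
cv2.imwrite("pics/c6.png",np.hstack([a,cv2.resize(b,(400,400),interpolation=cv2.INTER_CUBIC)]))
h=np.array([.5036,.0155])
for L in (.9,1.,1.1,1.2):
    b=np.radians(128)-L; print(L,proj("w8",[h[0]+.048*np.cos(b),h[1]+.048*np.sin(b),.195])-[80,20])
E
```

```text
t 18.1667 T [ 0.02  -0.006 -0.024] F [0.7 1.1 0.5] tau [ 1.2000e-02 -2.9043e+01 -1.8706e+01  3.9000e-02 -7.9000e-02  0.0000e+00] v6 -0.0 yaw 0.0029 turn 1.849
0.9 [195.03953313 127.82397143]
1.0 [196.50138787 122.81497368]
1.1 [198.46389479 117.93376377]
1.2 [200.91312937 113.23406836]
```

View pics/c6.png

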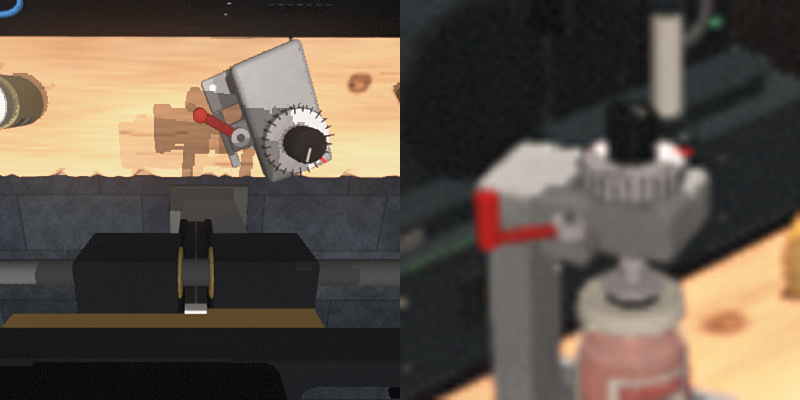

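The pin is at (200,115), which reads as about 1.17 to 1.2. The ring mark is unchanged, the pad is on the lid, and the gripper is clear. Handing in.

```bash
python3 -c "
from workcell import robot
print(robot.sign_off())"
```

```text
the job is handed in; nothing more can be done
None
```

The jar is clamped and locked, and I handed the job in at about 18 s; no verdict was reported.

- **Knob:** I turned the black knob 1.11 rad clockwise. The pad met the lid at about 0.95 rad. From the rise in wrist torque and the extra turn, I put the pad force at about 11 N when I let go. I couldn't measure it directly, and it may have slackened by a newton or two since.
- **Lever:** I pushed the red lever with closed fingers until it met its stop, with about 8 N at the pin. After backing off, the last picture puts it at about 1.2 rad.
- **Last checks:** The ring's red mark looks unmoved and the pad is still on the lid. The gripper is clear, with wrist force back near zero. No check failed, but these were judged by eye from the pictures. I did not measure the ring mark, the jars or the bystanders to the millimetre. The top camera was blocked by the arm when I tried it midway.
- **Disagreement:** The wrist and top cameras differed by about 2 to 3 mm on the knob's position. I went by the wrist camera, and the grasp was centred.

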